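# Gauge hollow cutlery handles on a pin

### The job

One of the two hollow cutlery handles in the wooden rack is still blocked inside. Find out which by sliding them, open end first and without forcing, onto the level gauge pin: leave the handle that goes fully home on the pin there, its mouth against the gauge block, and lay the blocked one flat in the grey tray. Leave the spoon, calculator and pen pot alone.

Things in the scene. Friction and masses are not known exactly. Their poses are not given: they have to be found in the camera images.
- handle_a: hollow steel handle, square bar 130 mm long (x), 30 mm wide, 30 mm high, about 0.2 kg, lying level in the rack. Origin: centre of its underside. +x points to its open end, marked by a collar 8 mm long, 2 mm proud at sides and top; the -x end is closed. Either handle may be the blocked one; outside they look the same, and something small may rattle inside both
- handle_b: hollow steel handle, square bar 130 mm long (x), 30 mm wide, 30 mm high, about 0.2 kg, lying level in the rack. Origin: centre of its underside. +x points to its open end, marked by a collar 8 mm long, 2 mm proud at sides and top; the -x end is closed. A clear handle takes a pin over 100 mm deep; in the blocked one a core stops the pin after about 50 mm
- handle_a_mouth (a point): centre of that handle's mouth, a 20 mm square opening in its end face (65 mm along +x from the handle's origin and 15 mm up); axes as the handle's. In the rack both mouths point away from the robot
- handle_b_mouth (a point): centre of that handle's mouth, a 20 mm square opening in its end face (65 mm along +x from the handle's origin and 15 mm up); axes as the handle's. In the rack both mouths point away from the robot
- gauge: fixed gauge: steel foot 110 x 90 x 14 mm, on it a grey block 40 mm (x) x 60 mm (y), top 95 mm high. From its -x face a round steel pin stands out level along -x, towards the robot: diameter 17 mm, 85 mm long, the last 12 mm tapering to a 6 mm nose. Origin: under the centre of the block, on the table
- pin_root (a point): where the pin's axis meets the block's -x face, 72 mm above the table; axes as the gauge's: the pin runs from here 85 mm along -x, and a handle slides on along +x
- rack: fixed low wooden rack, 130 mm (x) x 190 mm (y), on which the handles lie along its x, side by side 96 mm apart at y = +48 and -48 mm. They rest 20 mm above the table on two cross rails 16 mm wide centred at x = -48 and +42 mm, with notch cheeks up to 27 mm above the table; between the rails is only a 6 mm base, so fingers can straddle a handle there. Origin: centre of its underside
- tray: fixed open grey plastic tray for rejects, outside 200 mm (x) x 170 mm (y) x 42 mm high, walls and floor 4 mm. Origin: centre of its underside
- spoon: bystander: steel spoon 170 mm long lying on the table; leave alone
- calculator: bystander: pocket calculator 130 x 75 x 14 mm; leave alone
- pen_pot: bystander: white pot with pens, 72 mm across, pens up to 145 mm high; leave alone
Things that resemble listed ones, but are neither listed nor needed, are in the scene too. What is shaped like the handle_a but blue, green or orange is not meant.

How it is judged (in metres and radians):
At the end, for the whole second after the job is handed in: One handle is on the pin, its mouth within 6 mm of the block's face, 7 mm sideways and 8 mm in height of the pin's axis, in line within 0.12 rad; the other lies on the tray's floor, its origin inside the walls and under 20 mm high; both at rest (((x of handle_a_mouth in the frame of pin_root between -0.006 and 0.006 m and y of handle_a_mouth in the frame of pin_root between -0.007 and 0.007 m and z of handle_a_mouth in the frame of pin_root between -0.008 and 0.008 m and angle between the x axis of handle_a and the x axis of gauge, either way round below 0.12 rad and linear speed of each of handle_a, handle_b below 0.02 m/s and x of handle_b in the frame of tray between -0.085 and 0.085 m and y of handle_b in the frame of tray between -0.075 and 0.075 m and z of handle_b in the frame of tray between -0.005 and 0.02 m and contact force between handle_b and tray above 0.2 N) or (x of handle_b_mouth in the frame of pin_root between -0.006 and 0.006 m and y of handle_b_mouth in the frame of pin_root between -0.007 and 0.007 m and z of handle_b_mouth in the frame of pin_root between -0.008 and 0.008 m and angle between the x axis of handle_b and the x axis of gauge, either way round below 0.12 rad and linear speed of each of handle_b, handle_a below 0.02 m/s and x of handle_a in the frame of tray between -0.085 and 0.085 m and y of handle_a in the frame of tray between -0.075 and 0.075 m and z of handle_a in the frame of tray between -0.005 and 0.02 m and contact force between handle_a and tray above 0.2 N))); the robot touches nothing.
It fails at once if the gauge is forced: more than 60 N on it (contact force between anything else and gauge above 60 N).
It fails at once if the spoon is moved more than 30 mm (distance of spoon from where it was at the start of the episode above 0.03 m).
It fails at once if the calculator is moved more than 30 mm (distance of calculator from where it was at the start of the episode above 0.03 m).
It fails at once if the pen pot is moved more than 30 mm (distance of pen_pot from where it was at the start of the episode above 0.03 m).
It also fails if it takes over 69 s, if anything falls off the work surface, if the arm or the gripper's body presses on something with over 40 N, if the wrist force passes 120 N, or if a joint passes its speed limit or range.

### The arm

A 6-joint arm with a two-finger parallel gripper is mounted at the origin on the work surface. World frame = base frame: x ahead of the robot, y to its left, z up, the work surface at z = 0. Lengths are in mm, angles in rad, forces in N, time in s.
With the tool pointing down it reaches from about 350 to 775 mm from the base axis. Payload 7.3 kg.
Tool frame: the origin (TCP) lies at the very end of the fingers, on their centre line; the grasp point (between the pads) lies 19 mm behind it; z points along the fingers, y is the direction in which the jaws open and shut (so a half turn about z gives the same grasp; the last joint's range is limited). The gripper opens to 92 mm and grips with 3 to 60 N. Pads are 19 mm wide; open, the fingers measure 130 mm over their backs; the gripper's body (75 mm by 190 mm) begins 47 mm behind the grasp point.
Start: joints at [-1.347, 0.342, 1.524, -0, 1.275, -0.146], TCP at [189.773, -489.521, 226.741] pointing down, gripper open.
Joint ranges: [-2.53, 2.53], [-0.77, 2.02], [0.04, 2.7], [-1, 4.14], [0.28, 2.66], [-3.11, 3.11]. Speed limits (rad/s): [2.57, 2.57, 3.14, 3.14, 3.14, 3.14].

### API

Orientations are given as a rotation vector (axis times angle).
In Python, from cell import ctrl gives the robot as it stands. Calls block until the motion is done:
- ctrl.move_ptp(position, orientation): joint-space move of the TCP to a pose.
- ctrl.movel(position, frame=None, vel=150, threshold=None): straight line of the TCP; frame=None keeps the orientation; vel is the mean speed in mm/s. With threshold (N) it stops when the force on the tool has changed by that much, and returns True; else False.
- ctrl.move_joints(angles): joint-space move.
- ctrl.move_gripper(opening, newtons=None): opening from 0.0 (shut) to 1.0 (fully open); newtons is the grip in N (None keeps the last); returns when the fingers have stopped.
- ctrl.sleep(seconds).
- ctrl.inverse_kinematics(position, orientation): joint angles nearest the present ones, or None.
- ctrl.get_image(name): name is "scene" or "top" or "wrist"; returns a dict with "frame" (384x512x3 uint8, blue, green, red), "vertical_fov" (degrees; the focal length in pixels is half the picture's height over the tangent of half this angle, whatever the lens; pixels are square), "cx", "cy" (the principal point, pixels), "D" ([k1, k2, p1, p2, k3] as OpenCV has them; the pictures are not rectified), "rvec" (rotation vector, rad) and "tvec" (3), from world to camera coordinates, as OpenCV has them. Camera axes: x right, y down, z forward; pixel columns grow to the right and rows downward; lengths in mm; the calibration is good to about 2 mm. A picture is of the moment at which its call begins. There is no depth.
A pose or a line that the arm cannot do raises ctrl.MotionError and nothing moves.
- ctrl.close_job(): hands the job in, once; it reports no verdict.
Readings, each from a call of its own:
- ctrl.get_clock(): time.
- ctrl.get_qpos(): joint angles.
- ctrl.get_joint_vel(): joint speeds.
- ctrl.get_tau(): joint torques, N m.
- ctrl.get_tcp_pos(): TCP position.
- ctrl.get_tool_rot(): TCP orientation.
- ctrl.get_wrist_force(): force on the tool from outside, world axes, zero at the start.
- ctrl.get_torque(): the same for the moment, N m.
- ctrl.get_grip_width(): opening from 0.0 (shut) to 1.0 (fully open).
Only numpy, scipy, OpenCV 4.12 (cv2) and the standard library are available. Lean on these libraries where they do the work, as an engineer would, in place of code of your own. Each camera call takes 0.05 s, during which the arm holds its last target. There are 200 camera calls.

## Working session

There is one attempt and no reset: what is moved stays moved. The work goes in short steps, each a Python script; the robot and the scene stay as the last script left them, time stands still between calls to the robot, and variables do not carry over. Pictures are saved under pics/ and viewed, about 8 in all and at most 12, crops included, and the job is handed in when it is done.

```bash
ls; mkdir -p pics
python3 - <<'E'
from cell import ctrl
import cv2,numpy as np,pickle
d={}
for n in("scene","top"):
    i=ctrl.get_image(n); d[n]=i
    print(n,i["vertical_fov"],i["cx"],i["cy"],i["D"],i["rvec"],i["tvec"])
    cv2.imwrite(f"pics/{n}0.png",i["frame"])
pickle.dump(d,open("d0.pkl","wb"))
cv2.imwrite("pics/top0x.png",cv2.resize(d["top"]["frame"],(800,600),interpolation=cv2.INTER_CUBIC))
print(ctrl.get_clock(),ctrl.get_tool_rot())
E
```

```text
pics
scene 54.47985591398786 253.7109987822125 189.0845282560118 [0.02088489 0.         0.         0.         0.        ] [ 0.72499422  2.49097521 -1.25787884] [ 392.41842251 -150.25285685 1481.37863902]
top 49.088716371445415 257.8108271877385 196.91528876739693 [-0.13240566  0.          0.          0.          0.        ] [ 2.15495788 -2.19408459  0.13224167] [  68.83129703  510.6290635  1411.62801642]
0.1 [-3.08667199e+00 -5.77341255e-01  1.14170947e-04]
```

View pics/top0x.png

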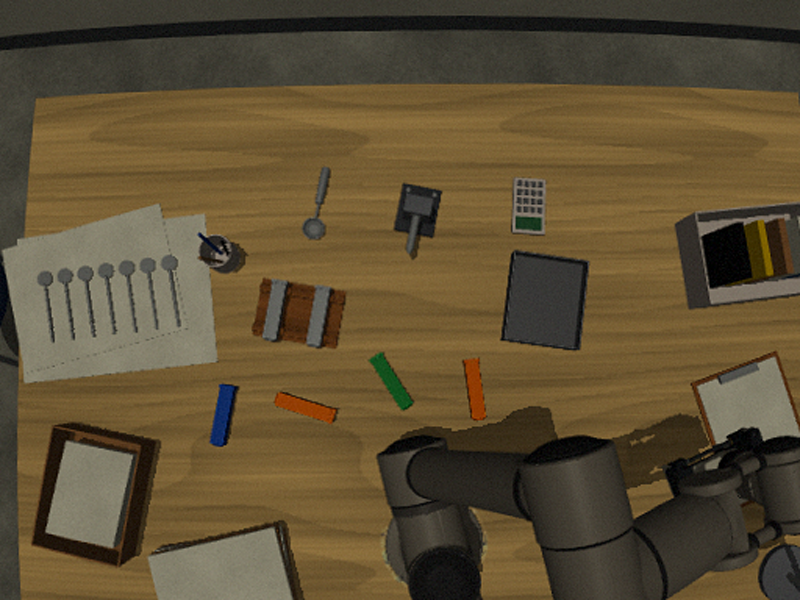

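View pics/scene0.png

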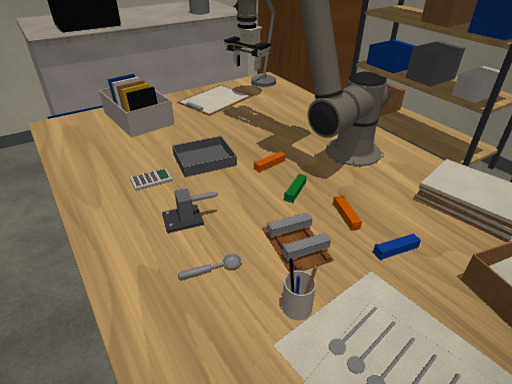

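Candidates (top picture, 800x600 view): two steel handles in the rack at (275,310) and (319,316). Decoys are blue at (223,415), orange at (306,407) and (475,389), and green at (391,381). The spoons on the paper and the spoon at (318,205) are not meant. I choose the two grey bars in the rack. Next I measure them, with one crop to check.

```bash
cat > h.py <<'E'
import cv2,numpy as np
def K(i):
    f=i["frame"].shape[0]/2/np.tan(np.radians(i["vertical_fov"])/2)
    return np.array([[f,0,i["cx"]],[0,f,i["cy"]],[0,0,1.]])
def ray(i,uv,z):
    """pixels -> world points on plane(s) z"""
    p=cv2.undistortPoints(np.float64(uv).reshape(-1,1,2),K(i),np.float64(i["D"])).reshape(-1,2)
    R=cv2.Rodrigues(np.float64(i["rvec"]))[0]; c=-R.T@np.float64(i["tvec"])
    d=np.c_[p,np.ones(len(p))]@R
    return c+d*((z-c[2])/d[:,2])[:,None]
def proj(i,P):
    return cv2.projectPoints(np.float64(P).reshape(-1,3),np.float64(i["rvec"]),np.float64(i["tvec"]),K(i),np.float64(i["D"]))[0].reshape(-1,2)
def big(i,m,z,n=1,w=""):
    """largest n blobs: min-area rect of their outline cast on plane z"""
    cs=sorted(cv2.findContours(m,cv2.RETR_EXTERNAL,cv2.CHAIN_APPROX_NONE)[0],key=cv2.contourArea)[-n:]
    out=[]
    for c in cs:
        P=ray(i,c.reshape(-1,2),z)[:,:2].astype(np.float32)
        r=cv2.minAreaRect(P); b=cv2.boxPoints(r); e=b[1]-b[0] if np.hypot(*(b[1]-b[0]))>np.hypot(*(b[2]-b[1])) else b[2]-b[1]
        a=np.arctan2(e[1],e[0]); a=(a+np.pi/2)%np.pi-np.pi/2
        out.append((r[0],r[1],a,c)); print(w,np.round(r[0],1),np.round(r[1],1),"long axis",round(a,3),"px",c.reshape(-1,2).mean(0).round(1))
    return out
E
python3 - <<'E'
import pickle,cv2,numpy as np
from h import *
i=pickle.load(open("d0.pkl","rb"))["top"];f=i["frame"]
def roi(m,x0,y0,x1,y1):
    o=np.zeros_like(m);o[y0:y1,x0:x1]=m[y0:y1,x0:x1];return o
hsv=cv2.cvtColor(f,cv2.COLOR_BGR2HSV);S,V=hsv[...,1],hsv[...,2]
g=((S<70)&(V>75)).astype(np.uint8)*255
H=big(i,roi(g,160,175,224,228),50,2,"handle")
wood=((S>=70)).astype(np.uint8)*255
low=(S<70).astype(np.uint8)*255
G=big(i,roi(low,245,110,290,170),14,1,"gauge")
T=big(i,roi(low,312,155,385,230),42,1,"tray")
o=f.copy();cv2.drawContours(o,[h[3] for h in H+G+T],-1,(0,0,255),1)
a=cv2.resize(o[105:235,155:385],None,fx=3.4,fy=3.4,interpolation=cv2.INTER_NEAREST)
cv2.imwrite("pics/crop1.png",a)
E
```

```text
handle [497.8 244.2] [ 30.5 127.5] long axis -0.192 px [202.9 201.5]
handle [511.3 339.8] [ 31.6 131. ] long axis -0.191 px [175.1 197.3]
gauge [713.3  27.7] [ 86.8 153.3] long axis -0.218 px [266.3 138. ]
tray [ 522.7 -252. ] [174.9 200.6] long axis -0.154 px [347.7 191.9]
```

View pics/crop1.png

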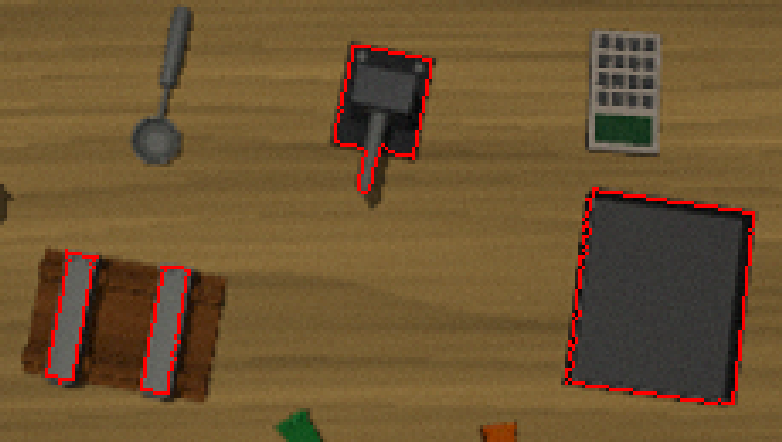

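The crop shows the two grey handles in the rack outlined cleanly (crop px (72,318) and (165,330)), at yaw -0.19. The gauge is at (383,110) with its pin toward the robot, and the tray is at (660,297). Next I take close wrist views of the gauge and rack.

```bash
cat >> h.py <<'E'
from scipy.spatial.transform import Rotation as Ro
def down(yaw): return (Ro.from_euler('z',yaw)*Ro.from_euler('x',np.pi)).as_rotvec()
E
python3 - <<'E'
from cell import ctrl
from h import *
import pickle
d={}
for y in(-.2,-.2+np.pi): print(y,ctrl.inverse_kinematics([640,40,100],down(y)))
for n,p in(("g",[610,40,330]),("r",[480,300,300])):
    ctrl.move_ptp(p,down(-.2)); ctrl.sleep(.2)
    d[n]=ctrl.get_image("wrist"); print(n,ctrl.get_tcp_pos().round(1) if hasattr(ctrl.get_tcp_pos(),'round') else ctrl.get_tcp_pos(),ctrl.get_qpos(),ctrl.get_clock())
    i=d[n];R=cv2.Rodrigues(np.float64(i["rvec"]))[0];print(-R.T@np.float64(i["tvec"]),R[2],i["vertical_fov"])
    print(i["frame"].shape)
print(ctrl.get_wrist_force())
pickle.dump(d,open("d1.pkl","wb"))
cv2.imwrite("pics/w1.png",cv2.resize(np.hstack([d["g"]["frame"],d["r"]["frame"]]),None,fx=.78,fy=.78))
E
```

```text
-0.2 [-0.0570074   0.66552285  1.34291251  0.          1.1331573   1.71378892]
2.941592653589793 [-0.0570074   0.66552285  1.34291251  0.          1.1331573  -1.42780373]
g [610.   39.5 330. ] [-6.06751581e-02  4.60847237e-01  1.06193886e+00 -3.38742055e-05
  1.61883061e+00  1.71089520e+00] 2.7833
[691.16667131  22.02336202 487.85658682] [-0.30028061  0.06117437 -0.9518872 ] 71.66730076381376
(384, 512, 3)
r [480.7 299.1 300. ] [ 4.21281446e-01  3.76492765e-01  1.27137618e+00 -7.98747103e-05
  1.49367483e+00  2.19381338e+00] 4.1583
[561.96852964 281.57889131 457.90709028] [-0.29997135  0.06141726 -0.95196907] 71.66730076381376
(384, 512, 3)
[-0.19728548 -1.1921156  -0.79948557]
```

View pics/w1.png

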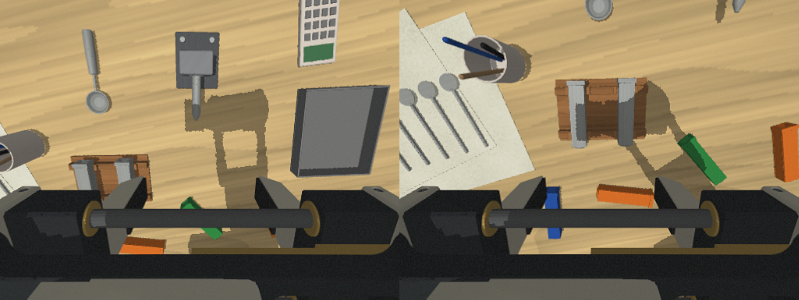

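Run:
```python
import pickle
from h import *
d=pickle.load(open("d1.pkl","rb"))
def hs(i): h=cv2.cvtColor(i["frame"],cv2.COLOR_BGR2HSV); return h[...,1].astype(int),h[...,2].astype(int)
def roi(m,x0,y0,x1,y1):
    o=np.zeros(m.shape,np.uint8);o[y0:y1,x0:x1]=m[y0:y1,x0:x1]*255;return o
i=d["g"];S,V=hs(i)
m=roi(S<70,220,30,290,160)
print("rowwise")
C=[]
for r in range(98,160,3):
    c=np.flatnonzero(m[r]); 
    if len(c): print(r,c.min(),c.max(),"V",V[r,c.min():c.max()+1:4] if r%6==0 else ""); 
print(V[40:160:5,251],S[40:160:5,251])
print("row80",V[80,222:282:2])
F=big(i,m,14,1,"foot+")
t=roi((S<70)&(V>75)&(V<115),225,60,280,96)
for lo,hi in((70,100),(90,120),(110,150)):
    big(i,roi((S<70)&(V>=lo)&(V<hi),220,40,285,97),95,1,f"block V{lo}")
i=d["r"];S,V=hs(i)
H=big(i,roi((S<60)&(V>125),710-512-20+0 if False else 190,90,320,200),50,2,"handle")
np.save("V.npy",V)
o=d["g"]["frame"][30:165,205:305]; q=i["frame"][90:195,190:325].copy(); cv2.drawContours(q,[h[3]-[190,90] for h in H],-1,(0,0,255),1)
q=cv2.resize(q,None,fx=3,fy=3,interpolation=cv2.INTER_NEAREST);o=cv2.resize(o,None,fx=3.8,fy=3.8,interpolation=cv2.INTER_NEAREST)
W=np.zeros((515,800,3),np.uint8);W[:o.shape[0],:o.shape[1]]=o;W[:q.shape[0],385:385+q.shape[1]]=q
cv2.imwrite("pics/crop2.png",W)
```

```text
rowwise
98 226 278 V 
101 226 278 V 
104 226 278 V 
107 226 278 V 
110 226 278 V 
113 246 277 V 
116 246 257 V 
119 246 256 V 
122 246 256 V 
125 246 256 V 
128 246 256 V 
131 246 256 V 
134 246 256 V 
137 246 256 V 
140 246 256 V 
143 246 256 V 
146 246 256 V 
149 247 255 V 
152 248 253 V 
[177  85  86  86  87 123 137 138 135 136 138 105 175 172 173 171 170 171
 168  96  95  97  97 129] [102  12  12  12   9   2   6   4   4   4   2   2   9   9   9   6   6   9
   6   5  11   3  11 105]
row80 [206 202  86  90 122 141 137 134 138 134 139 140 136 138 137 135 136 138
 139 137 137 138 139 139 136 113  52  55  86 199]
foot+ [703.4  28.4] [ 89.  179.1] long axis -0.212 px [251.9  90.1]
block V70 [740.7  18.7] [73.8 67.5] long axis 1.369 px [251.5  69.8]
block V90 [757.7  49.7] [14.6 43.2] long axis -0.611 px [228.5  58. ]
block V110 [727.8  23.5] [57.9 37.7] long axis 1.369 px [250.9  79.3]
handle [541.6 234.1] [33.3 44. ] long axis -0.149 px [290.6 113.2]
handle [512.3 338.9] [ 33.7 130.8] long axis -0.2 px [225.8 145.4]
```

View pics/crop2.png

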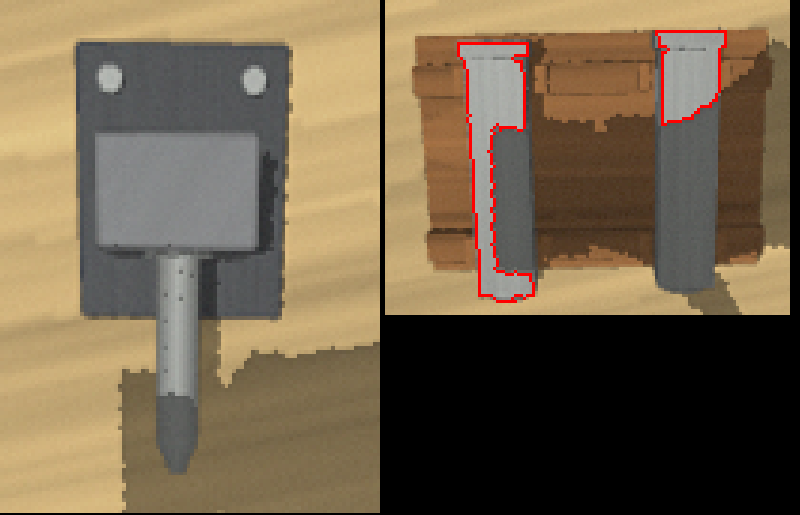

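The crop shows the gauge's block top at crop px (177,190) and the pin axis at column 177. Both handles have their collars (mouths) at the far end, and shadows split the handle mask. The top and wrist cameras agree to about 1 mm. I grasp the handle nearer the gauge.

Run:
```python
from cell import ctrl
from h import *
import pickle
i=pickle.load(open("d1.pkl","rb"))["g"]
P=ray(i,[(251,116),(251,146),(250.7,153.5)],72)[:,:2];print("pin",P.round(1),np.arctan2(*(P[0]-P[1])[::-1]).round(3))
b=ray(i,[(251,97)],95);print("block front top edge",b.round(1))
a=-.195
x,y=498.5,244.
ctrl.move_gripper(.7,30)
ctrl.move_ptp([x,y,120],down(a)); ctrl.movel([x,y,30]); 
hit=ctrl.movel([x,y,16],vel=40,threshold=8);print("hit",hit,ctrl.get_tcp_pos())
ctrl.move_gripper(0.,30);print("grip",ctrl.get_grip_width()*92,ctrl.get_wrist_force())
ctrl.movel([x,y,100]);ctrl.sleep(.2);print(ctrl.get_grip_width()*92,ctrl.get_wrist_force(),ctrl.get_torque(),ctrl.get_clock())
w=ctrl.get_image("wrist")["frame"];t=ctrl.get_image("scene")["frame"]
cv2.imwrite("pics/g1.png",np.hstack([cv2.resize(w,(400,300)),cv2.resize(t,(400,300))]))
```

```text
pin [[681.4  33.7]
 [637.6  43. ]
 [626.3  45.8]] -0.209
block front top edge [[706.7  27.8  95. ]]
hit False [498.40714859 243.9284259   15.79953524]
grip 29.886925205750593 [0.1013596  0.3643114  0.44276701]
29.537788797738227 [-0.26850153  0.18911074 -1.88119737] [ 0.0505428   0.00873586 -0.00642083] 8.4083
```

View pics/g1.png

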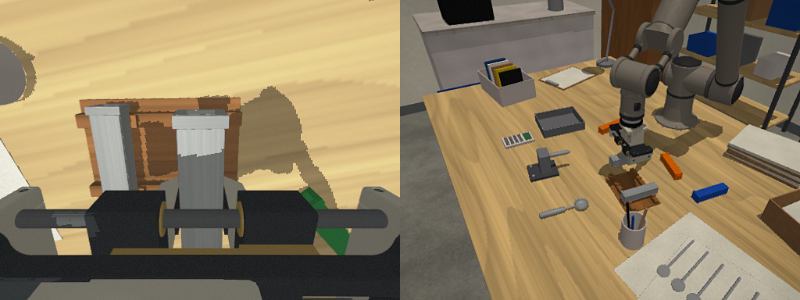

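The left half (wrist view) shows the near handle held centrally at about (205,150), collar ahead. The right half (scene) shows it lifted clear of the rack, with the other handle still there. Now I insert it with force monitoring.

```bash
cat >> h.py <<'E'
A=-.207; U=np.array([np.cos(A),np.sin(A),0]); N=np.array([-U[1],U[0],0]); Z=np.array([0,0,1.]); ROOT=np.array([708,28.,53])
def insert(ctrl,start,end,off,F0,lim=12,step=4):
    """advance the handle origin along the pin; s = mouth-to-block distance; yields sideways and in height to the force"""
    off=np.array(off,float); s=start
    while s>end:
        s=max(s-step,end)
        hit=ctrl.movel(ROOT-U*(s+65)+N*off[0]+Z*off[1],vel=50,threshold=25)
        f=np.array(ctrl.get_wrist_force())-F0; fu,fn,fz=f@U,f@N,f[2]
        p=np.array(ctrl.get_tcp_pos()); sm=-(p-ROOT)@U-65
        print(f"s={s:.0f} meas={sm:.1f} fu={fu:.1f} fn={fn:.1f} fz={fz:.1f} off={off.round(2)}",hit)
        if hit or fu<-lim: return sm,off,True
        if abs(fn)>1.5: off[0]+=np.clip(.12*fn,-.6,.6)
        if abs(fz)>1.5: off[1]+=np.clip(.12*fz,-.6,.6)
    return sm,off,False
E
python3 - <<'E'
from cell import ctrl
from h import *
p=ROOT-U*165
ctrl.movel(ctrl.get_tcp_pos()*np.array([1,1,0])+[0,0,130])
ctrl.move_ptp(p+[0,0,60],down(A)); ctrl.movel(p,vel=100); ctrl.sleep(.3)
F0=np.array(ctrl.get_wrist_force());np.save("F0.npy",F0);print(F0,ctrl.get_tcp_pos()-p)
print(insert(ctrl,96,70,(0,0),F0,8),ctrl.get_clock())
E
```

```text
[-0.00697671 -0.00982085 -1.74435632] [ 0.26467405 -0.02325765  0.49851343]
s=92 meas=91.5 fu=-0.1 fn=-0.1 fz=0.1 off=[0. 0.] False
s=88 meas=87.8 fu=0.3 fn=0.1 fz=0.2 off=[0. 0.] False
s=84 meas=83.7 fu=-0.1 fn=0.1 fz=0.2 off=[0. 0.] False
s=80 meas=79.7 fu=-0.1 fn=0.4 fz=-0.8 off=[0. 0.] False
s=76 meas=75.8 fu=0.1 fn=0.0 fz=-0.9 off=[0. 0.] False
s=72 meas=71.7 fu=-0.8 fn=0.2 fz=0.4 off=[0. 0.] False
s=70 meas=69.9 fu=-1.0 fn=-0.2 fz=-0.7 off=[0. 0.] False
(np.float64(69.91962246380484), array([0., 0.]), False) 12.5
```

Entering cleanly, so I continue.

Run:
```python
from cell import ctrl
from h import *
print(insert(ctrl,70,-8,(0,0),np.load("F0.npy"),7,3),ctrl.get_clock(),ctrl.get_grip_width()*92)
```

```text
s=67 meas=66.8 fu=-0.3 fn=-0.5 fz=0.2 off=[0. 0.] False
s=64 meas=63.8 fu=0.2 fn=0.1 fz=0.2 off=[0. 0.] False
s=61 meas=60.8 fu=-0.3 fn=0.3 fz=0.2 off=[0. 0.] False
s=58 meas=57.8 fu=-0.0 fn=0.3 fz=0.0 off=[0. 0.] False
s=55 meas=54.8 fu=0.0 fn=-1.0 fz=0.6 off=[0. 0.] False
s=52 meas=51.8 fu=0.7 fn=0.4 fz=-0.2 off=[0. 0.] False
s=49 meas=48.8 fu=0.3 fn=0.1 fz=-0.4 off=[0. 0.] False
s=46 meas=45.8 fu=-0.5 fn=0.3 fz=-1.0 off=[0. 0.] False
s=43 meas=42.8 fu=0.2 fn=0.1 fz=0.2 off=[0. 0.] False
s=40 meas=39.8 fu=-0.1 fn=0.4 fz=-0.0 off=[0. 0.] False
s=37 meas=36.8 fu=-0.2 fn=-0.5 fz=-0.9 off=[0. 0.] False
s=34 meas=34.8 fu=-4.2 fn=-0.3 fz=0.5 off=[0. 0.] False
s=31 meas=34.8 fu=-13.0 fn=0.3 fz=3.2 off=[0. 0.] False
(np.float64(34.76554299821275), array([0., 0.]), True) 15.75 29.98947166830688
```

It stopped at s=34.8 mm, i.e. about 50 mm deep with 13 N: this handle is blocked. I withdraw it, place it in the tray and fetch the other.

Run:
```python
from cell import ctrl
from h import *
ctrl.movel(ROOT-U*175,vel=100); 
ctrl.movel(ROOT-U*175+Z*80)
t=np.array([522.7,-252,0])
ctrl.move_ptp(t+Z*130,down(-.17)); ctrl.movel(t+Z*25); print(ctrl.movel(t+Z*6,vel=40,threshold=6),ctrl.get_tcp_pos(),ctrl.get_grip_width()*92)
ctrl.move_gripper(.5,30); ctrl.sleep(.2); ctrl.movel(t+Z*130)
print(ctrl.get_clock())
x,y=512.3,339.5
ctrl.move_gripper(.7,30)
ctrl.move_ptp([x,y,130],down(-.195))
i=ctrl.get_image("top")["frame"];s=ctrl.get_image("scene")["frame"]
ctrl.movel([x,y,30]); print(ctrl.movel([x,y,16],vel=40,threshold=8),ctrl.get_tcp_pos())
ctrl.move_gripper(0.,30);print(ctrl.get_grip_width()*92,ctrl.get_wrist_force())
ctrl.movel([x,y,130]);ctrl.sleep(.2);print(ctrl.get_grip_width()*92,ctrl.get_wrist_force(),ctrl.get_clock())
w=ctrl.get_image("wrist")["frame"]
cv2.imwrite("pics/t1.png",np.hstack([cv2.resize(i[80:260,230:470],(400,300)),cv2.resize(w,(400,300))]))
```

```text
False [ 522.66769371 -252.02010869    5.85090311] 29.518687578788086
21.75
False [512.17575979 339.44360001  15.77047887]
29.925634004684127 [-0.22090248 -1.01219375  1.24708465]
29.852394389886626 [-0.22301383 -0.89142932 -2.54807804] 27.5917
```

View pics/t1.png

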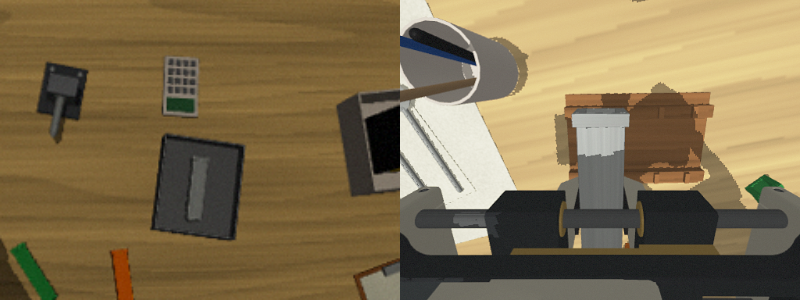

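The left half shows the blocked handle lying flat in the tray's middle (198,188), with the gauge and calculator unmoved. The right half shows the second handle held, collar ahead. Now I insert it.

Run:
```python
from cell import ctrl
from h import *
p=ROOT-U*165
ctrl.move_ptp(p+Z*70,down(A)); ctrl.movel(p,vel=100); ctrl.sleep(.3)
F0=np.array(ctrl.get_wrist_force());np.save("F0.npy",F0);print(F0,ctrl.get_tcp_pos()-p)
r=insert(ctrl,96,6,(0,0),F0,7,5); print(ctrl.get_clock())
if not r[2]: r=insert(ctrl,6,-8,r[1],F0,6,1)
print(r,ctrl.get_clock(),ctrl.get_grip_width()*92)
i=ctrl.get_image("top")["frame"];s=ctrl.get_image("scene")["frame"]
cv2.imwrite("pics/i2.png",np.hstack([cv2.resize(i[80:230,180:380],(400,300)),cv2.resize(s[140:290,110:310],(400,300))]))
```

```text
[ 0.06736485 -0.24592463 -2.63563462] [ 0.27045563 -0.02765753  0.48039991]
s=91 meas=90.6 fu=-1.1 fn=-0.2 fz=0.8 off=[0. 0.] False
s=86 meas=85.7 fu=0.1 fn=0.6 fz=1.0 off=[0. 0.] False
s=81 meas=80.7 fu=-0.3 fn=0.5 fz=0.1 off=[0. 0.] False
s=76 meas=75.7 fu=0.4 fn=0.1 fz=0.4 off=[0. 0.] False
s=71 meas=70.7 fu=-0.1 fn=0.6 fz=0.8 off=[0. 0.] False
s=66 meas=65.6 fu=0.2 fn=0.5 fz=1.0 off=[0. 0.] False
s=61 meas=60.6 fu=-0.5 fn=0.3 fz=0.3 off=[0. 0.] False
s=56 meas=55.7 fu=-0.0 fn=0.1 fz=0.6 off=[0. 0.] False
s=51 meas=50.6 fu=-0.5 fn=0.2 fz=0.7 off=[0. 0.] False
s=46 meas=45.7 fu=-0.9 fn=0.4 fz=0.9 off=[0. 0.] False
s=41 meas=40.6 fu=-0.8 fn=0.5 fz=-0.0 off=[0. 0.] False
s=36 meas=35.7 fu=0.4 fn=0.2 fz=0.4 off=[0. 0.] False
s=31 meas=30.7 fu=-0.6 fn=0.5 fz=0.3 off=[0. 0.] False
s=26 meas=25.7 fu=-1.2 fn=-0.7 fz=-0.4 off=[0. 0.] False
s=21 meas=20.7 fu=-0.0 fn=0.2 fz=0.8 off=[0. 0.] False
s=16 meas=15.7 fu=-0.2 fn=-0.7 fz=0.4 off=[0. 0.] False
s=11 meas=10.7 fu=-1.3 fn=-0.5 fz=-0.2 off=[0. 0.] False
s=6 meas=5.7 fu=-1.1 fn=0.6 fz=1.0 off=[0. 0.] False
34.4583
s=5 meas=5.0 fu=-0.0 fn=1.0 fz=0.6 off=[0. 0.] False
s=4 meas=4.0 fu=0.3 fn=0.1 fz=0.3 off=[0. 0.] False
s=3 meas=3.0 fu=0.0 fn=0.6 fz=0.5 off=[0. 0.] False
s=2 meas=1.9 fu=-0.6 fn=0.4 fz=0.9 off=[0. 0.] False
s=1 meas=1.1 fu=-1.6 fn=1.3 fz=0.6 off=[0. 0.] False
s=0 meas=1.1 fu=-5.6 fn=0.4 fz=2.6 off=[0. 0.] False
s=-1 meas=1.1 fu=-8.0 fn=0.4 fz=3.2 off=[0.   0.32] False
(np.float64(1.1122480569562896), array([0.        , 0.31572473]), True) 36.2083 29.720613291662996
```

View pics/i2.png

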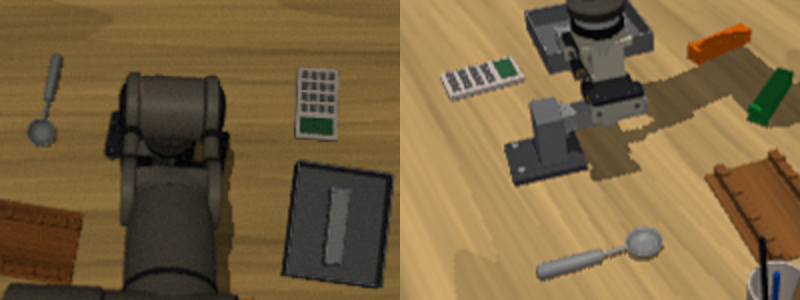

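Stopped at s=1.1 mm against the block at -8 N, so it is fully home. In the picture the collar meets the block at scene px (570,115). I relax the press, seat the handle on the pin, release and back off.

Run:
```python
from cell import ctrl
from h import *
q=ROOT-U*65.5
ctrl.movel(q,vel=20); print(ctrl.movel(q-Z*1.5,vel=10,threshold=4),ctrl.get_tcp_pos()-q)
ctrl.move_gripper(.55,30);ctrl.sleep(.3)
p=np.array(ctrl.get_tcp_pos());ctrl.movel(p+Z*40,vel=60);ctrl.movel(p+Z*150)
ctrl.move_ptp([530,60,330],down(-.2));ctrl.sleep(.5)
i=ctrl.get_image("wrist");R=cv2.Rodrigues(np.float64(i["rvec"]))[0]
c=proj(i,[ROOT*[1,1,0]+[0,0,87]])[0];print(c,ctrl.get_clock())
for n in(0,-65,-130): print(n,proj(i,[(ROOT+U*n)*[1,1,0]+[0,0,87]]).round(1))
import pickle;pickle.dump(i,open("d2.pkl","wb"))
s=ctrl.get_image("scene")["frame"]
u,v=c.astype(int);w=i["frame"][max(v-50,0):v+100,max(u-100,0):u+100]
cv2.imwrite("pics/f.png",np.hstack([cv2.resize(w,(400,300)),cv2.resize(s[140:290,110:310],(400,300))]))
```

```text
False [-0.54918947  0.18481722 -1.51680804]
[253.60148595  29.66176686] 40.7083
0 [[253.6  29.7]]
-65 [[253.5  83. ]]
-130 [[253.4 130.7]]
```

View pics/f.png

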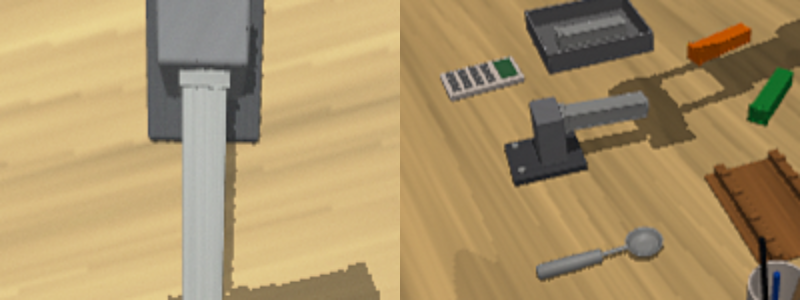

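Run:
```python
from cell import ctrl
print(ctrl.get_joint_vel(),ctrl.get_wrist_force()); ctrl.close_job()
```

```text
[ 0.00166119 -0.0028995  -0.00074061 -0.00106506  0.00052366 -0.00070431] [-0.78598736  0.77220578 -0.3580477 ]
the job is handed in; nothing more can be done
```

The job is handed in: the clear handle is on the pin against the gauge block, and the blocked one lies flat in the grey tray. Close-out gave no verdict, so the result rests on my own checks below.

- **Blocked handle:** the rack handle nearer the gauge stopped about 50 mm onto the pin, at about 13 N. I drew it off and put it in the tray; the top picture then showed it lying flat near the tray's middle.
- **Clear handle:** the other one slid on freely and stopped about 1 mm from the measured block face, at about 8 N. I then released it and backed the arm away.
- **Last pictures:** the collar's far edge is within 1 pixel of where the block face should appear. The handle's centre is about 2 mm to one side of the measured pin axis, within the 7 mm limit. The spoon and calculator looked unmoved; I did not measure any of the bystanders, and the pen pot was only partly in view.
- **Limits:** wrist force changes stayed around 13 N at most, and the clock read 40.7 s at the last check, against the 69 s limit. No check failed. I didn't measure the released handle's height or tilt.

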